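Read a tagged vial on a coasting sample carousel

ROBOT

A 6-joint arm with a two-finger parallel gripper is mounted at the origin on the work surface. World frame = base frame: x ahead of the robot, y to its left, z up, the work surface at z = 0. Lengths are in m, angles in rad, forces in N, time in s.
With the tool pointing down it reaches from about 0.225 to 0.875 m from the base axis. Payload 3.4 kg.
Tool frame: the origin (TCP) lies on the centre line of the jaws, within the pads' length; the fingertips stand 17 mm ahead of it and the grasp point (between the pads) lies 2 mm behind it; z points along the fingers, y is the line along which they close (so a half turn about z gives the same grasp; the last joint's range is limited). The gripper opens to 85 mm and grips with 20 to 120 N. Pads are 22 mm wide; open, the fingers measure 114 mm over their backs; the gripper's body (76 mm by 85 mm) begins 54 mm behind the grasp point. The pads swing forward as they close: fully open they stand 13 mm farther back than shut.
Start: joints at [-1.395, 0.276, 1.505, -0, 1.361, -0.121], TCP at [0.168, -0.55, 0.248] pointing down, gripper open.
Joint ranges: [-2.89, 2.89], [-0.75, 2.08], [0.22, 2.7], [-1.18, 4.32], [0.11, 2.71], [-2.7, 2.7]. Speed limits (rad/s): [2.57, 2.57, 3.14, 3.14, 3.14, 3.14].

INTERFACE

Orientations are given as a unit quaternion [x, y, z, w].
In Python, from station import env gives the robot as it stands.
- The arm moves only by the tool carry_out, never from a script. Its argument "increments" is a list that holds one entry, the list of rows, each a list of 5 numbers: the finger opening in mm, from 0 to 85.4, then the shift along the tool's x, y, z each as a share of 0.1 m, from -1 to 1, then the turn about the tool's z as a share of 90 degrees, from -1 to 1. A call has 1 to 20 rows; each row is the pose to reach, as a shift and turn from the pose commanded when the call began, along the tool's axes at that moment; what a row does not reach only later rows make up. A row lasts 1/12 s, in which the tool goes at most 41.7 mm and 7.16 degrees, less where a joint would pass 70% of its speed; a pose out of reach is approached as far as the arm can. A call with a number of a shift or a turn outside -1 to 1 is refused whole. A call with a gripper value outside its range is refused whole. The fingers move at their own pace and stop on an object; the grip force is fixed at half the most. Time passes only in rows, so rows that repeat a pose let the fingers close. It gives the time, the measured TCP pose, the force, the opening and the grip force at its end, in the units of the state.
- env.observe(): the state, without advancing time (a new reading comes with each control period).
- env.get_image(name): name is "scene" or "top"; returns (picture, depth): 480x640x3 uint8, red, green, blue; 480x640 float32, m along the optical axis (not along the pixel's ray), 0 where there is no reading.
- env.camera_model(name): a dict with "vfov" (degrees; the focal length in pixels is half the picture's height over the tangent of half this angle, whatever the lens; pixels are square), "cx", "cy" (the principal point, pixels), "xyz" and "attitude" of the camera in the world. Camera axes: x right, y down, z forward; pixel columns grow to the right and rows downward; lengths in m; the calibration is good to about 2 mm. A picture is of the moment at which its call begins. camera_model takes no time and is no camera call.
- env.job_done(): hands the job in; it is judged then, once.
The state is a dict: "time": time; "joint_pos": joint angles; "qvel": joint speeds; "joint_efforts": joint torques, N m; "ee_pos": TCP position; "tool_rot": TCP orientation; "wrist_force": force on the tool from outside, world axes, zero at the start; "moment": the same for the moment, N m; "opening": finger opening in m; "grip_force": force on a finger pad.
Only numpy, scipy, OpenCV 4.12 (cv2) and the standard library are available. Lean on these libraries where they do the work, as an engineer would, in place of code of your own. Each camera call takes 0.05 s, during which the arm holds its last target. There are 200 camera calls.

TASK

Check how the sample carousel runs on its bearing: take the code reader out of its dock, push the carousel so that it turns on its own, neither faster than one turn in four seconds nor slower than one turn in fourteen, and with nothing touching it follow the red-capped vial with the reader, keeping the reader's nose upright and close above the red cap (within its reading range) for six seconds without a break. Then stand the reader upright back in its dock and let go; leave the bottles and the beaker where they are.

Things in the scene. Friction and masses are not known exactly. Their poses are not given: they have to be found in the camera images.
- carousel_base: fixed grey foot of the carousel, 190 mm across; origin on the table under the vertical turning axis. On it turns an aluminium disc 280 mm across, upper face 52 mm above the table, with eight seats 45 deg apart at 105 mm radius: seven fixed vials (caps 32 mm across, tops 95 mm above the table; six white, one red) and a yellow drive post. Black hub in the middle, 64 mm above the table.
- rotor (a joint): angle of the carousel's disc about the vertical axis, rad, growing anticlockwise seen from above; turns freely, many turns either way, both ways are fine. At 0 the red cap lies on the +x side, the post on the +y side. Nominal inertia 0.0117 kg m2 (30 percent less to 40 percent more), drag 0.0006 N m s/rad plus 0.0001 N m: it coasts down with a time constant of about 20 s.
- red_cap (a point): centre of the top of the red cap, 32 mm across, on the rotor, 105 mm from the axis and 95 mm above the table
- post_top (a point): top centre of the yellow drive post, 16 mm across, upright on the disc, 105 mm from the axis, 90 deg anticlockwise from the red cap; its top is 165 mm above the table, 70 mm above the caps. Push it sideways to turn the carousel.
- reader: code reader, loose, 0.18 kg, 125 mm tall, upright in the dock. White round tube 30 mm across up to 82 mm, blue grip block from 79 to 125 mm above the nose, 46 mm along x, 32 mm along y (pinch it across y). Origin: centre of the flat nose, its underside; z up along the body. Reads a cap whose top is 5 to 60 mm below the nose and within 20 mm of it sideways, reader upright within 0.2 rad.
- dock: fixed grey open-topped box for the reader, 54 x 54 mm, 34 mm tall, 44 mm square inside, floor 5 mm thick; origin on the table at its centre, axes along its sides. At the start the reader's axes are parallel to it.
- amber_bottle: amber bottle, loose, 86 mm across, 180 mm tall, bystander on the right; origin at the centre of its underside
- clear_bottle: clear bottle with blue cap, loose, 72 mm across, 150 mm tall, bystander on the left; origin at the centre of its underside
- beaker: glass beaker, loose, 70 mm across, 85 mm tall, bystander between the carousel and the amber bottle; origin at the centre of its underside
Mind the look-alikes: they are no part of the job. Of the things that look like the reader, the largest one is meant.

How it is judged:
On the way:
1. the reader's nose stays above the red cap (within 20 mm sideways, 5 to 60 mm above it, upright within 0.2 rad) for 6 s while the carousel turns on its own at 0.4 to 1.75 rad/s with nothing touching it (horizontal distance between reader and red_cap below 0.02 m and z of reader in the frame of red_cap between 0.005 and 0.06 m and angle between reader's own z axis and vertical below 0.2 rad and (velocity of joint rotor between 0.4 and 1.75 rad/s or velocity of joint rotor between -1.75 and -0.4 rad/s) and contact force between anything else and carousel_base below 0.1 N), for 6 s.
At the end, for the whole second after the job is handed in: the reader stands on the dock's floor (nose within 12 mm of the dock's axis and no more than 4 mm above its floor), upright within 0.1 rad, released and at rest; the carousel may still be coasting (horizontal distance between reader and dock below 0.012 m and z of reader in the frame of dock below 0.009 m and angle between reader's own z axis and vertical below 0.1 rad and linear speed of reader below 0.02 m/s); the robot touches nothing.
It fails at once if the carousel is flung round faster than 2.2 rad/s (velocity of joint rotor above 2.2 rad/s or velocity of joint rotor below -2.2 rad/s).
It fails at once if a bottle or the beaker is shifted by more than 30 mm or tipped (distance of any of amber_bottle, clear_bottle, beaker from where it was at the start of the episode above 0.03 m or angle between any of amber_bottle, clear_bottle, beaker's own z axis and vertical above 0.3 rad).
It also fails if it takes over 67 s, if anything falls off the work surface, if the arm or the gripper's body presses on something with over 40 N, if the wrist force passes 120 N, or if a joint passes its speed limit or range.

## Working session

There is one attempt and no reset: what is moved stays moved. The work goes in short steps, Python scripts to look and compute and a tool call to move; the robot and the scene stay as the last step left them, time stands still between calls to the robot, and variables do not carry over. Pictures are saved under pics/ and viewed, at most 10 in all, crops included, and the job is handed in when it is done.

Besides the shell and the picture viewer there is one more tool, called after "Request:" as name(argument=value, ...) on one line, values as JSON. carry_out: Moves the arm, as the interface text tells. Its arguments: {"type":"object","properties":{"increments":{"type":"array","items":{"type":"array","items":{"type":"array","items":{"type":"number"}}}}},"required":["increments"]}

```bash
mkdir -p pics; ls; python3 - <<'E'
from station import env
import cv2,numpy as np
for n in("scene","top"):
    p,d=env.get_image(n); np.savez(f"pics/{n}0.npz",p=p,d=d); cv2.imwrite(f"pics/{n}0.png",p[:,:,::-1]); print(n,env.camera_model(n))
o=env.observe(); print(o)
E
```

```text
pics
scene {'vfov': 52.98503213413323, 'cx': 319.3899602072466, 'cy': 240.08186718537965, 'xyz': array([ 0.9563054 , -0.51427496,  0.88530747]), 'attitude': array([ 0.89835598,  0.28601905, -0.10861373, -0.31520262])}
top {'vfov': 57.20680419917542, 'cx': 327.1665437701564, 'cy': 241.05792700522514, 'xyz': array([ 0.44464792, -0.00215117,  1.03995769]), 'attitude': array([ 0.70989407, -0.69883747,  0.06086207, -0.06302706])}
{'time': 0.1, 'joint_pos': array([-1.39499365e+00,  2.76518396e-01,  1.50601718e+00, -2.58569072e-05,
        1.36071151e+00, -1.20958958e-01]), 'qvel': array([-0.00133709, -0.00166841, -0.00393948,  0.00120271,  0.00121839,
        0.00259538]), 'joint_efforts': array([ 1.55795624e-03, -4.17699659e+01, -2.46405870e+01, -2.02393412e-04,
        5.86210968e-03, -5.06218768e-06]), 'ee_pos': array([ 0.16807326, -0.54941265,  0.24752957]), 'tool_rot': array([ 9.89011011e-01,  1.47839561e-01, -3.53180586e-05, -8.26554402e-04]), 'wrist_force': array([ 0.6472548 , -0.06804749,  0.47952144]), 'moment': array([-0.07372576, -0.00025186,  0.06679044]), 'grip_force': 0.0, 'opening': 0.08517693955670448}
```

View pics/scene0.png

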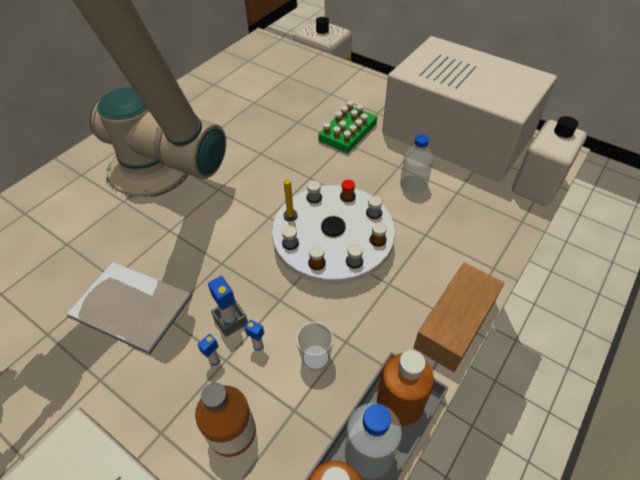

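View pics/top0.png

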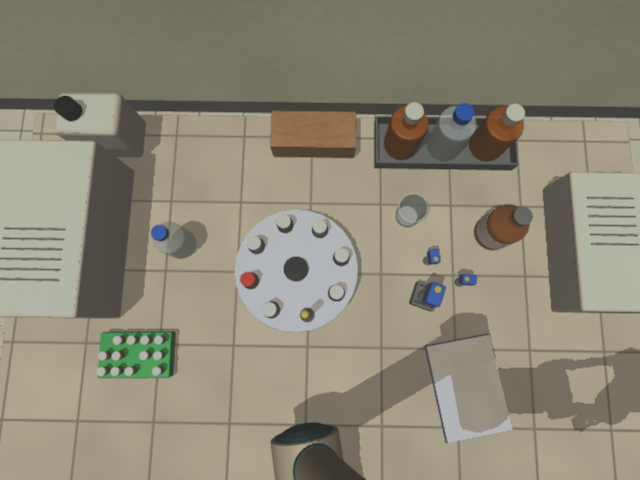

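The scene view shows three blue-headed objects at (222,292), (209,347) and (255,332). In the top view they are at (435,293), (468,280) and (434,257). Only the one at (222,292)/(435,293) is the largest and stands in the grey dock, so that is the reader. In the top view the carousel hub is at (296,269), the red cap at (249,280) and the yellow post at (307,314). I'll check the choice in a close crop and measure positions.

```bash
cat > h.py <<'E'
import numpy as np,cv2
from station import env
from scipy.spatial.transform import Rotation as R
def cam(n):
    m=env.camera_model(n); f=240/np.tan(np.radians(m['vfov']/2)); return m,f,R.from_quat(m['attitude']).as_matrix()
def ray(n,uv,z):
    m,f,A=cam(n); uv=np.atleast_2d(np.asarray(uv,float))
    d=np.c_[(uv[:,0]-m['cx'])/f,(uv[:,1]-m['cy'])/f,np.ones(len(uv))]@A.T
    return m['xyz']+d*((z-m['xyz'][2])/d[:,2])[:,None]
def cloud(n,d):
    m,f,A=cam(n); v,u=np.mgrid[0:480,0:640]
    return np.stack([(u-m['cx'])/f*d,(v-m['cy'])/f*d,d],-1)@A.T+m['xyz']
def blobs(mask,mn=15):
    k,l,s,c=cv2.connectedComponentsWithStats(mask.astype(np.uint8)); return [(s[i,4],c[i],l==i) for i in range(1,k) if s[i,4]>=mn]
def hsv(p): return np.moveaxis(cv2.cvtColor(p,cv2.COLOR_RGB2HSV).astype(int),-1,0)
def rotor(p):  # from top picture: red cap and post centroids on their planes
    h,s,v=hsv(p); 
    r=max(blobs(((h<6)|(h>172))&(s>190)&(v>120)),key=lambda b:b[0],default=None)
    return r
E
python3 - <<'E'
from h import *
a=np.load('pics/top0.npz');p,d=a['p'],a['d'];P=cloud('top',d);h,s,v=hsv(p)
def show(nm,m,mn=15):
    for a_,c,k in blobs(m,mn):
        q=P[k&(d>0)]; z=np.percentile(q[:,2],90); top=q[q[:,2]>z-.006]
        print(nm,a_,c.round(1),'ztop',z.round(3),'mean top',top.mean(0).round(4),'span',(np.percentile(top,98,axis=0)-np.percentile(top,2,axis=0)).round(3))
show('blue',(h>108)&(h<125)&(s>180)&(v>90),30)
show('red',((h<6)|(h>172))&(s>180)&(v>110))
show('yel',(h>18)&(h<30)&(s>180)&(v>100),8)
# disc
zz=P[...,2]
m=(abs(zz-.052)<.006)&(d>0); m[:, :200]=0; m[:,380:]=0
b=max(blobs(m),key=lambda b:b[0]); c=max(cv2.findContours(b[2].astype(np.uint8),0,1)[0],key=len)
e=cv2.fitEllipse(cv2.convexHull(c)); print('disc',e,ray('top',e[0],.052))
b=[x for x in blobs((v<50),150) if abs(x[1][0]-296)<15 and abs(x[1][1]-269)<15]
for x in b: print('hub',x[0],x[1],ray('top',x[1],.064))
# tall things: height mask
for zc in(.03,.08,.14,):
  for a_,c,k in blobs((zz>zc)&(d>0),60):
    q=P[k]; print(zc,a_,c.round(0),q.mean(0).round(3),q.min(0).round(3),q.max(0).round(3))
# dock rim
m=(abs(zz-.034)<.004)&(d>0); m[:270]=0;m[320:]=0;m[:,:400]=0;m[:,460:]=0
q=P[m]; print('dock rim',m.sum(),q.mean(0)); r=cv2.minAreaRect(q[:,:2].astype(np.float32)*1000);print(r, ray('top',[[424,297]],.034))
a2=np.load('pics/scene0.npz')['p']
cv2.imwrite('pics/crop.png',np.hstack([cv2.resize(p[235:325,395:485,::-1],(400,400),interpolation=2),cv2.resize(a2[260:380,180:300,::-1],(400,400),interpolation=2)]))
E
```

```text
disc ((296.1171875, 270.8677062988281), (122.11721801757812, 123.80714416503906), 55.21147155761719) [[0.55045215 0.07114616 0.052     ]]
0.03 25709 [ 67. 211.] [0.659 0.535 0.162] [0.439 0.457 0.03 ] [0.927 0.677 0.195]
0.03 6326 [453. 133.] [ 0.856 -0.274  0.115] [ 0.812 -0.452  0.03 ] [ 0.935 -0.111  0.191]
0.03 3547 [313. 132.] [0.876 0.039 0.066] [ 0.836 -0.06   0.03 ] [0.93  0.14  0.076]
0.03 12108 [596. 242.] [ 0.617 -0.569  0.117] [ 0.468 -0.682  0.03 ] [ 0.769 -0.517  0.135]
0.03 543 [413. 208.] [ 0.697 -0.192  0.065] [ 0.658 -0.223  0.03 ] [ 0.727 -0.155  0.089]
0.03 1814 [504. 226.] [ 0.645 -0.374  0.121] [ 0.611 -0.431  0.03 ] [ 0.695 -0.347  0.184]
0.03 11853 [296. 271.] [0.551 0.071 0.057] [ 0.415 -0.066  0.044] [0.693 0.21  0.167]
0.03 1137 [172. 239.] [0.609 0.337 0.103] [0.579 0.314 0.03 ] [0.65  0.381 0.153]
0.03 194 [433. 257.] [ 0.583 -0.233  0.076] [ 0.569 -0.247  0.031] [ 0.601 -0.223  0.087]
0.03 188 [468. 280.] [ 0.534 -0.306  0.078] [ 0.523 -0.324  0.032] [ 0.546 -0.293  0.088]
0.03 589 [430. 295.] [ 0.498 -0.218  0.102] [ 0.468 -0.244  0.03 ] [ 0.531 -0.192 
[... 2083 characters left out ...]
22 [462. 116.] [ 0.868 -0.277  0.178] [ 0.853 -0.299  0.141] [ 0.894 -0.259  0.191]
0.14 447 [512. 116.] [ 0.869 -0.381  0.177] [ 0.853 -0.404  0.141] [ 0.893 -0.365  0.191]
0.14 17442 [ 49. 226.] [0.619 0.554 0.186] [0.439 0.477 0.14 ] [0.799 0.677 0.195]
0.14 518 [518. 219.] [ 0.652 -0.385  0.167] [ 0.631 -0.41   0.14 ] [ 0.679 -0.365  0.184]
0.14 212 [159. 233.] [0.615 0.349 0.149] [0.599 0.334 0.14 ] [0.632 0.366 0.153]
0.14 3699 [310. 455.] [0.215 0.026 0.23 ] [ 0.148 -0.056  0.14 ] [0.244 0.103 0.397]
dock rim 125 [ 0.49765069 -0.21244154  0.03311897]
((502.02734375, -247.1359100341797), (65.51052856445312, 112.95366668701172), 5.068970203399658) [[ 0.49743364 -0.21939194  0.034     ]]
```

View pics/crop.png

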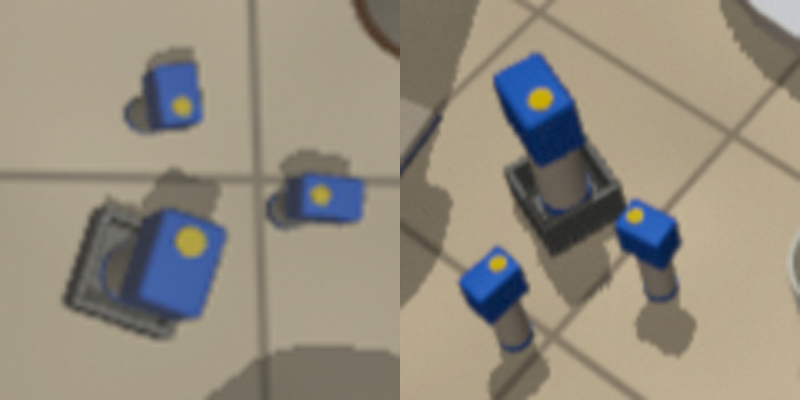

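The crop shows the largest blue-headed reader in the grey dock, turned about 15–20°, with the two smaller look-alikes outside it. So the choice is confirmed. Next I'll refine the reader and rotor poses.

```bash
python3 - <<'E'
from h import *
for n,px in(('top',[(249,280),(435,290),(306,314),(440,308)]),('scene',[(348,186),(222,285),(288,190)])):
    a=np.load(f'pics/{n}0.npz');p,d=a['p'],a['d'];P=cloud(n,d);H=hsv(p)
    for u,v in px: print(n,u,v,p[v,u],[x[v,u] for x in H],P[v,u].round(3))
    m=(P[...,2]>.122)&(P[...,2]<.14)&(abs(P[...,0]-.5)<.05)&(abs(P[...,1]+.22)<.05)
    q=P[m]; print('reader top',len(q),q.mean(0).round(4),cv2.minAreaRect((q[:,:2]*1000).astype(np.float32)))
    x=p.astype(int); red=(x[...,0]>90)&(x[...,1]<50)&(x[...,2]<50)&(abs(P[...,2]-.093)<.012)
    yel=(x[...,0]>100)&(x[...,2]<60)&(x[...,1]>70)&(P[...,2]>.155)&(P[...,2]<.175)
    for nm,mm in(('red',red),('yel',yel)):
        q=P[mm]; q=q[np.hypot(q[:,0]-.5535,q[:,1]-.071)<.13]; c=q.mean(0) if len(q) else np.zeros(3); print(nm,len(q),c.round(4),np.degrees(np.arctan2(c[1]-.071,c[0]-.5535)))
    if n=='top':
        m=(P[...,2]>.026)&(P[...,2]<.04)&(abs(P[...,0]-.5)<.05)&(abs(P[...,1]+.22)<.04)
        q=P[m]; print('rim',len(q),q.min(0),q.max(0),cv2.minAreaRect((q[:,:2]*1000).astype(np.float32)))
o=env.observe(); print(R.from_quat(o['tool_rot']).as_matrix().round(3),o['ee_pos'])
E
```

```text
top 249 280 [175  72  66] [np.int64(2), np.int64(159), np.int64(175)] [0.524 0.168 0.097]
top 435 290 [160 149  73] [np.int64(26), np.int64(139), np.int64(160)] [ 0.507 -0.221  0.133]
top 306 314 [177 163  74] [np.int64(26), np.int64(148), np.int64(177)] [0.454 0.041 0.162]
top 440 308 [166 157 135] [np.int64(21), np.int64(48), np.int64(166)] [ 0.474 -0.264 -0.003]
reader top 350 [ 0.4987 -0.2226  0.1293] ((498.971435546875, -223.73922729492188), (31.96280860900879, 46.341522216796875), 72.21809387207031)
red 0 [0. 0. 0.] -172.6903235207586
yel 0 [0. 0. 0.] -172.6903235207586
rim 153 [ 0.46644395 -0.24180161  0.02604909] [ 0.53131989 -0.1908134   0.03860067] ((499.8893127441406, -223.71231079101562), (54.092838287353516, 54.73065948486328), 70.47930145263672)
scene 348 186 [203  31  20] [np.int64(2), np.int64(230), np.int64(203)] [0.536 0.167 0.095]
scene 222 285 [ 59  98 177] [np.int64(110), np.int64(170), np.int64(177)] [ 0.504 -0.218  0.129]
scene 288 190 [103  76   0] [np.int64(22), np.int64(255), np.int64(103)] [0.462 0.041 0.144]
reader top 365 [ 0.5055 -0.225   0.1293] ((503.1782531738281, -223.53671264648438), (32.222042083740234, 47.25421142578125), 70.5129623413086)
red 114 [0.5332 0.1695 0.0938] 101.64049188651288
yel 42 [0.4594 0.0418 0.1626] -162.7752933335505
[[ 0.956  0.292 -0.   ]
 [ 0.292 -0.956  0.002]
 [ 0.    -0.002 -1.   ]] [ 0.16807326 -0.54941265  0.24752957]
```

Request:
carry_out(increments=[[[70, 0.3, -0.15, 0, 0.07], [65, 0.6, -0.3, 0, 0.14], [60, 0.8, -0.42, 0, 0.22], [60, 1, -0.52, 0, 0.3], [60, 1, -0.52, 0, 0.37], [60, 1, -0.52, 0, 0.4], [60, 1, -0.52, 0, 0.4]]])

```text
time: 0.68
ee_pos: [0.2489, -0.4702, 0.248]
tool_rot: [0.986, -0.165, -0.0, -0.0]
wrist_force: [0.1, 0.3, 0.5]
opening: 0.0599
grip_force: 0.0
```

Request:
carry_out(increments=[[[60, 0.16, -0.3, 0, 0], [60, 0.32, -0.6, 0, 0], [60, 0.5, -1, 0, 0]]])

```text
time: 0.93
ee_pos: [0.3269, -0.3949, 0.2479]
tool_rot: [0.986, -0.166, -0.0, 0.0]
wrist_force: [0.6, -0.1, 0.8]
opening: 0.0602
grip_force: 0.0
```

Request:
carry_out(increments=[[[60, 0.16, -0.33, 0, 0], [60, 0.32, -0.66, 0, 0], [60, 0.5, -1, 0, 0]]])

```text
time: 1.18
ee_pos: [0.4072, -0.3148, 0.2481]
tool_rot: [0.986, -0.165, -0.0, 0.0]
wrist_force: [0.1, -0.1, 0.2]
opening: 0.0602
grip_force: 0.0
```

Request:
carry_out(increments=[[[60, 0.1, -0.2, 0, 0], [60, 0.2, -0.4, 0, 0], [60, 0.3, -0.6, 0, 0], [60, 0.4, -0.8, 0, 0], [60, 0.5, -1, 0, 0]]])

```text
time: 1.6
ee_pos: [0.4871, -0.2369, 0.248]
tool_rot: [0.986, -0.164, -0.0, -0.0]
wrist_force: [0.4, -0.2, -0.1]
opening: 0.0599
grip_force: 0.0
```

```bash
python3 - <<'E'
from h import *
o=env.observe(); M=R.from_quat(o['tool_rot']).as_matrix(); print(o['time'],M.round(3).tolist(),o['ee_pos'],o['qvel'].round(3))
print('to target in tool axes', M.T@(np.array([.5005,-.2237,.105])-o['ee_pos']))
E
```

```text
1.6 [[0.946, -0.324, -0.001], [-0.324, -0.946, 0.0], [-0.001, -0.0, -1.0]] [ 0.48707612 -0.23691245  0.24797026] [ 0.49   0.129 -0.177  0.001  0.041  0.487]
to target in tool axes [ 0.00850663 -0.01684964  0.142965  ]
```

Request:
carry_out(increments=[[[60, 0.085, -0.15, 0.1, 0], [60, 0.085, -0.15, 0.4, 0], [60, 0.085, -0.15, 0.7, 0], [60, 0.085, -0.15, 1, 0]]])

```text
time: 1.93
ee_pos: [0.4998, -0.2262, 0.1473]
tool_rot: [0.986, -0.164, 0.0, 0.0]
wrist_force: [0.2, -0.3, -0.5]
opening: 0.0601
grip_force: 0.0
```

Request:
carry_out(increments=[[[60, 0, 0, 0.15, 0], [60, 0, 0, 0.3, 0], [60, 0, 0, 0.43, 0], [30, 0, 0, 0.43, 0], [10, 0, 0, 0.43, 0], [10, 0, 0, 0.43, 0], [10, 0, 0, 0.43, 0], [10, 0, 0, 0.43, 0], [10, 0, 0, 0.43, 0], [10, 0, 0, 0.43, 0]]])

```text
time: 2.77
ee_pos: [0.4996, -0.2264, 0.1057]
tool_rot: [0.986, -0.165, 0.0, 0.0]
wrist_force: [0.5, -0.8, -1.3]
opening: 0.0316
grip_force: 61.9
```

Request:
carry_out(increments=[[[10, 0, 0, -0.15, 0], [10, 0, 0, -0.45, 0], [10, 0, 0, -0.75, 0], [10, -0.1, -0.2, -1, 0], [10, -0.25, -0.5, -1, 0], [10, -0.4, -0.8, -1, 0]]])

```text
time: 3.27
ee_pos: [0.4888, -0.1378, 0.2076]
tool_rot: [0.986, -0.166, 0.003, 0.001]
wrist_force: [-0.6, 1.1, -3.0]
opening: 0.0313
grip_force: 62.1
```

Request:
carry_out(increments=[[[10, -0.1, -0.2, -0.3, 0], [10, -0.25, -0.5, -0.6, 0], [10, -0.4, -0.75, -0.85, 0], [10, -0.5, -1, -0.85, 0]]])

```text
time: 3.6
ee_pos: [0.4745, -0.0255, 0.296]
tool_rot: [0.986, -0.165, 0.005, -0.0]
wrist_force: [1.5, 0.2, -1.4]
opening: 0.0315
grip_force: 62.2
```

Request:
carry_out(increments=[[[10, -0.2, -0.3, 0, 0], [10, -0.4, -0.6, 0, 0], [10, -0.56, -0.9, 0, 0], [10, -0.56, -0.9, 0, 0]]])

```text
time: 3.93
ee_pos: [0.4472, 0.0821, 0.2907]
tool_rot: [0.987, -0.162, -0.001, -0.002]
wrist_force: [0.6, 0.1, -1.8]
opening: 0.0317
grip_force: 62.1
```

```bash
cat >> h.py <<'E'
C=np.array([.5535,.071])
def meas(n='top'):
    "time, rotor angle(deg) from post, from red, and pixel counts"
    t=env.observe()['time']; p,d=env.get_image(n); P=cloud(n,d); x=p.astype(int); r=np.hypot(P[...,0]-C[0],P[...,1]-C[1])
    red=(x[...,0]>80)&(x[...,0]>1.9*x[...,1])&(abs(x[...,1]-x[...,2])<25)&(abs(P[...,2]-.095)<.006)&(r<.13)
    yel=(x[...,0]>90)&(x[...,2]<.6*x[...,0])&(x[...,1]>.65*x[...,0])&(abs(P[...,2]-.164)<.006)&(r<.13)
    o=[]
    for m,off in((yel,90),(red,0)):
        q=P[m]; c=q.mean(0)[:2]-C if len(q) else np.zeros(2)
        o+=[(np.degrees(np.arctan2(c[1],c[0]))-off)%360,np.hypot(*c),len(q)]
    return t,o,p
E
python3 - <<'E'
from h import *
for n in('top','scene'):
    t,o,p=meas(n); print(n,t,np.round(o,3)); cv2.imwrite(f'pics/{n}1.png',p[:,:,::-1])
o=env.observe(); M=R.from_quat(o['tool_rot']).as_matrix(); print(o['ee_pos'],M.T@(np.array([.4486,.0765,.2207])-o['ee_pos']),o['opening'],o['grip_force'])
E
```

```text
top 3.9333 [270.   0.   0.   0.   0.   0.]
scene 3.9833 [1.07126e+02 9.90000e-02 4.10000e+01 1.01843e+02 1.02000e-01 1.19000e+02]
[0.44883143 0.07755662 0.29054619] [6.30478535e-05 1.04910281e-03 6.98466629e-02] 0.03153738298478611 62.1230685710907
```

View pics/scene1.png

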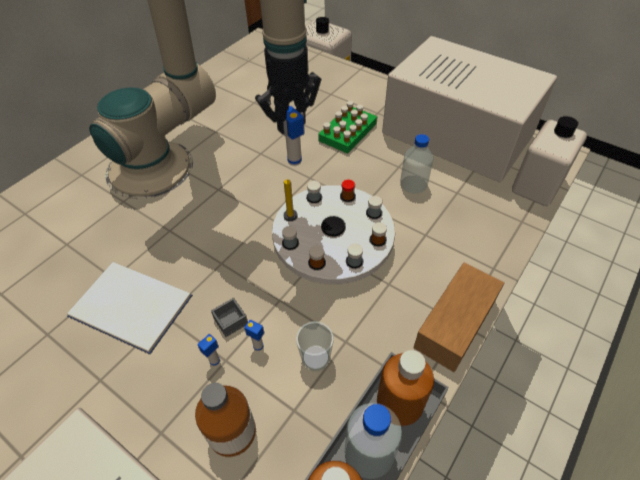

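The scene view shows the reader held upright at (293,140), above the near rim and behind the yellow post at (288,200). The dock is empty at (229,317).

Request:
carry_out(increments=[[[10, 0, 0.01, 0.15, 0], [10, 0, 0.01, 0.4, 0], [10, 0, 0.01, 0.6, 0], [10, 0, 0.01, 0.7, 0], [10, 0, 0.01, 0.7, 0]]])

```text
time: 4.45
ee_pos: [0.4476, 0.0745, 0.2181]
tool_rot: [0.986, -0.166, -0.002, 0.001]
wrist_force: [-0.3, -0.5, -1.2]
opening: 0.0315
grip_force: 62.1
```

```bash
sed -i 's/^def meas/CC={"top":np.array([.5535,.071]),"scene":np.array([.5606,.0685])}\ndef meas/; s/P=cloud(n,d); x=/P=cloud(n,d); C=CC[n]; x=/' h.py
python3 - <<'E'
from h import *
for n in('top','scene'):
    a=np.load(f'pics/{n}0.npz')
    class F: 
        get_image=lambda s,n:(a['p'],a['d']); observe=lambda s:{'time':0}; camera_model=env.camera_model
    import h; e0=h.env; h.env=F(); print(n,np.round(meas(n)[1],3)); h.env=e0
o=env.observe(); M=R.from_quat(o['tool_rot']).as_matrix(); e=o['ee_pos']; print(e)
c=np.array([.555,.070]); v=e[:2]-c; r=np.hypot(*v); a0=np.arctan2(v[1],v[0])
s=np.cumsum([3,3,3,3,2,3,4,5,6,7,8,9,10,10,10])/1000
w=c+np.c_[np.cos(a0+s/.105),np.sin(a0+s/.105)]*(r+(.105-r)*(s/s[-1])[:,None])
print(np.round(np.c_[w-e[:2],0*s]@M[:, :2]*10,2).tolist())
E
```

```text
Traceback (most recent call last):
  File "h.py", line 24, in meas
    t=env.observe()['time']; p,d=env.get_image(n); P=cloud(n,d); C=CC[n]; x=p.astype(int); r=np.hypot(P[...,0]-C[0],P[...,1]-C[1])
                                                     ~~~~~^^^^^
  File "h.py", line 11, in cloud
    m,f,A=cam(n); v,u=np.mgrid[0:480,0:640]
          ~~~^^^
  File "h.py", line 5, in cam
    m=env.camera_model(n); f=240/np.tan(np.radians(m['vfov']/2)); return m,f,R.from_quat(m['attitude']).as_matrix()
TypeError: make.<locals>.<lambda>() takes 1 positional argument but 2 were given
```

```bash
sed -i 's/^def meas.*/def meas(n="top"):\n    t=env.observe()["time"]; p,d=env.get_image(n); return t,ang(n,p,d),p\ndef ang(n,p,d):/; s/^    t=env.observe.*P=cloud/    P=cloud/; s/^    return t,o,p/    return o/' h.py; sed -i "s/^    \"time, rotor.*//" h.py; tail -14 h.py
python3 - <<'E'
from h import *
for n in('top','scene'):
    a=np.load(f'pics/{n}0.npz'); print(n,np.round(ang(n,a['p'],a['d']),3))
o=env.observe(); M=R.from_quat(o['tool_rot']).as_matrix(); e=o['ee_pos']; print(e)
c=np.array([.555,.070]); v=e[:2]-c; r=np.hypot(*v); a0=np.arctan2(v[1],v[0])
s=np.cumsum([3,3,3,3,2,3,4,5,6,7,8,9,10,10,10])/1000
w=c+np.c_[np.cos(a0+s/.105),np.sin(a0+s/.105)]*(r+(.105-r)*(s/s[-1])[:,None])
print(np.round((w-e[:2])@M[:2,:2]*10,2).tolist())
E
```

```text
C=np.array([.5535,.071])
CC={"top":np.array([.5535,.071]),"scene":np.array([.5606,.0685])}
def meas(n="top"):
    t=env.observe()["time"]; p,d=env.get_image(n); return t,ang(n,p,d),p
def ang(n,p,d):

    P=cloud(n,d); C=CC[n]; x=p.astype(int); r=np.hypot(P[...,0]-C[0],P[...,1]-C[1])
    red=(x[...,0]>80)&(x[...,0]>1.9*x[...,1])&(abs(x[...,1]-x[...,2])<25)&(abs(P[...,2]-.095)<.006)&(r<.13)
    yel=(x[...,0]>90)&(x[...,2]<.6*x[...,0])&(x[...,1]>.65*x[...,0])&(abs(P[...,2]-.164)<.006)&(r<.13)
    o=[]
    for m,off in((yel,90),(red,0)):
        q=P[m]; c=q.mean(0)[:2]-C if len(q) else np.zeros(2)
        o+=[(np.degrees(np.arctan2(c[1],c[0]))-off)%360,np.hypot(*c),len(q)]
    return o
top [1.05199e+02 1.04000e-01 4.70000e+01 1.04803e+02 1.05000e-01 1.54000e+02]
scene [1.04415e+02 1.05000e-01 3.70000e+01 1.05207e+02 1.06000e-01 1.21000e+02]
[0.44762443 0.07445012 0.21810852]
[[0.01, 0.03], [0.02, 0.06], [0.03, 0.09], [0.05, 0.11], [0.05, 0.13], [0.07, 0.16], [0.09, 0.2], [0.11, 0.24], [0.15, 0.29], [0.19, 0.35], [0.25, 0.41], [0.31, 0.47], [0.39, 0.53], [0.47, 0.59], [0.56, 0.63]]
```

Request:
carry_out(increments=[[[10, 0.01, 0.03, 0, 0], [10, 0.02, 0.06, 0, 0], [10, 0.03, 0.085, 0, 0], [10, 0.04, 0.11, 0, 0], [10, 0.055, 0.135, 0, 0], [10, 0.07, 0.165, 0, 0], [10, 0.09, 0.2, 0, 0], [10, 0.115, 0.24, 0, 0], [10, 0.15, 0.29, 0, 0], [10, 0.19, 0.35, 0, 0], [10, 0.245, 0.41, 0, 0], [10, 0.31, 0.47, 0, 0], [10, 0.385, 0.53, 0, 0], [10, 0.47, 0.585, 0, 0], [10, 0.56, 0.63, 0, 0], [10, 0.56, 0.63, 0, 0]]])

```text
time: 5.78
ee_pos: [0.4836, -0.004, 0.2203]
tool_rot: [0.986, -0.166, 0.001, 0.0]
wrist_force: [0.6, -0.2, -2.1]
opening: 0.0315
grip_force: 62.2
```

```bash
cat >> h.py <<'E'
import json,os
def track(k=6):
    L=json.load(open('log.json')) if os.path.exists('log.json') else []
    for i in range(k):
        n=('scene','top')[i%2]; t,o,p=meas(n); L.append([n,t]+[float(round(x,3)) for x in o]); print(L[-1])
    cv2.imwrite('pics/last_top.png',p[:,:,::-1]); json.dump(L,open('log.json','w'))
E
python3 -c "
from h import *
track(8); print(env.observe()['ee_pos'])"
```

```text
['scene', 5.7833, 153.51, 0.104, 45.0, 153.128, 0.106, 112.0]
['top', 5.8333, 270.0, 0.0, 0.0, 0.0, 0.0, 0.0]
['scene', 5.8833, 160.501, 0.104, 45.0, 159.93, 0.106, 116.0]
['top', 5.9333, 270.0, 0.0, 0.0, 0.0, 0.0, 0.0]
['scene', 5.9833, 167.321, 0.104, 40.0, 166.781, 0.105, 116.0]
['top', 6.0333, 270.0, 0.0, 0.0, 174.823, 0.11, 28.0]
['scene', 6.0833, 174.334, 0.104, 44.0, 173.775, 0.105, 118.0]
['top', 6.1333, 270.0, 0.0, 0.0, 177.949, 0.111, 65.0]
[ 0.48114355 -0.00183739  0.22034164]
```

```bash
cat >> h.py <<'E'
from scipy.optimize import least_squares
CW=np.array([.555,.070])
def plan(N,minang=None,win=4.0):
    L=[l for l in json.load(open('log.json')) if l[0]=='scene']; tl=L[-1][1]; L=[l for l in L if l[1]>tl-win]
    T=[];Y=[]
    for l in L:
        for a,c in((l[2],l[4]),(l[5],l[7])):
            if c>=(25 if a is l[2] else 60): T.append(l[1]);Y.append(np.radians(a))
    T=np.array(T);Y=np.array(Y)
    tau,cc=19.5,.0085
    th=lambda x,t: x[0]+(x[1]+cc*tau)*tau*(1-np.exp(-(t-tl)/tau))-cc*tau*(t-tl)
    s=least_squares(lambda x:np.angle(np.exp(1j*(th(x,T)-Y))),[Y[-1],1.15]); x=s.x
    print('omega',x[1].round(3),'theta',np.degrees(x[0]).round(1),'resid deg',np.degrees(s.fun).round(1)[-6:],len(T))
    o=env.observe(); M=R.from_quat(o['tool_rot']).as_matrix(); e=o['ee_pos']
    red=CW+.105*np.array([np.cos(th(x,o['time'])),np.sin(th(x,o['time']))])
    print('t',o['time'],'ee',e.round(4),'err mm',((e[:2]-red)*1000).round(1))
    t=o['time']+np.arange(1,N+1)/12+.025; a=th(x,t)
    if minang: a=np.where(np.cos(a-np.radians(minang))*0+np.angle(np.exp(1j*(a-np.radians(minang))))<0,np.radians(minang),a)
    w=CW+.105*np.c_[np.cos(a),np.sin(a)]
    print('[['+', '.join('[10, %.2f, %.2f, %.2f, 0]'%(u,v,0) for u,v in (w-e[:2])@M[:2,:2]*10)+']]')
    print('z off',(.2207-e[2])*-10)
E
python3 -c "
from h import *
plan(15,224)"
```

```text
omega 1.194 theta 174.0 resid deg [-0.3  0.3 -0.2  0.4 -0.3  0.2] 8
t 6.1833 ee [ 0.4811 -0.0018  0.2203] err mm [ 31.1 -70.3]
[[[10, -0.01, 0.02, 0.00, 0], [10, -0.01, 0.02, 0.00, 0], [10, -0.01, 0.02, 0.00, 0], [10, -0.01, 0.02, 0.00, 0], [10, -0.01, 0.02, 0.00, 0], [10, -0.01, 0.02, 0.00, 0], [10, -0.01, 0.02, 0.00, 0], [10, 0.04, 0.04, 0.00, 0], [10, 0.13, 0.08, 0.00, 0], [10, 0.22, 0.10, 0.00, 0], [10, 0.32, 0.12, 0.00, 0], [10, 0.42, 0.13, 0.00, 0], [10, 0.52, 0.13, 0.00, 0], [10, 0.61, 0.12, 0.00, 0], [10, 0.71, 0.10, 0.00, 0]]]
z off -0.0035835820257823503
```

Request:
carry_out(increments=[[[10, -0.01, 0.02, 0, 0], [10, -0.01, 0.02, 0, 0], [10, -0.01, 0.02, 0, 0], [10, -0.01, 0.02, 0, 0], [10, -0.01, 0.02, 0, 0], [10, -0.01, 0.02, 0, 0], [10, -0.01, 0.02, 0, 0], [10, 0.04, 0.04, 0, 0], [10, 0.13, 0.08, 0, 0], [10, 0.22, 0.1, 0, 0], [10, 0.32, 0.12, 0, 0], [10, 0.42, 0.13, 0, 0], [10, 0.52, 0.13, 0, 0], [10, 0.61, 0.12, 0, 0], [10, 0.71, 0.1, 0, 0]]])

```text
time: 7.43
ee_pos: [0.5463, -0.0352, 0.2201]
tool_rot: [0.986, -0.165, -0.0, 0.0]
wrist_force: [0.6, -0.4, -1.1]
opening: 0.0318
grip_force: 62.2
```

```bash
python3 -c "
from h import *
t,o,p=meas('scene'); cv2.imwrite('pics/f1.png',p[:,:,::-1])
L=json.load(open('log.json')); L.append(['scene',t]+[float(round(x,3)) for x in o]); print(L[-1]); json.dump(L,open('log.json','w')); plan(10)"
```

```text
['scene', 7.4333, 264.929, 0.104, 44.0, 265.107, 0.106, 120.0]
omega 1.127 theta 265.0 resid deg [-0.1  0.4 -0.1  0.5  0.  -0.1] 10
t 7.4833 ee [ 0.5488 -0.0355  0.2201] err mm [-2.9 -0.5]
[[[10, 0.14, -0.06, 0.00, 0], [10, 0.23, -0.10, 0.00, 0], [10, 0.31, -0.15, 0.00, 0], [10, 0.39, -0.21, 0.00, 0], [10, 0.46, -0.28, 0.00, 0], [10, 0.52, -0.35, 0.00, 0], [10, 0.58, -0.43, 0.00, 0], [10, 0.63, -0.51, 0.00, 0], [10, 0.67, -0.59, 0.00, 0], [10, 0.71, -0.68, 0.00, 0]]]
z off -0.005728536407985374
```

View pics/f1.png

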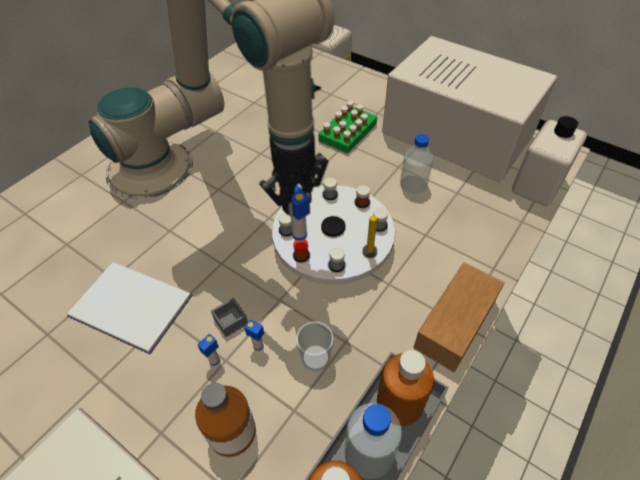

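The reader's nose, at (298,237), sits right above the red cap at (301,246). I'll keep following.

Request:
carry_out(increments=[[[10, 0.14, -0.06, 0, 0], [10, 0.23, -0.1, 0, 0], [10, 0.31, -0.15, 0, 0], [10, 0.39, -0.21, 0, 0], [10, 0.46, -0.28, 0, 0], [10, 0.52, -0.35, 0, 0], [10, 0.58, -0.43, 0, 0], [10, 0.63, -0.51, 0, 0], [10, 0.67, -0.59, 0, 0], [10, 0.71, -0.68, 0, 0]]])

```text
time: 8.32
ee_pos: [0.6351, 0.0072, 0.2202]
tool_rot: [0.986, -0.165, -0.0, 0.0]
wrist_force: [0.7, -0.4, -1.6]
opening: 0.0314
grip_force: 62.2
```

```bash
cat >> h.py <<'E'
def step(N,f=None):
    t,o,p=meas('scene'); cv2.imwrite(f'pics/f_{t:.1f}.png',p[:,:,::-1])
    L=json.load(open('log.json')); L.append(['scene',t]+[float(round(x,3)) for x in o]); print(L[-1]); json.dump(L,open('log.json','w')); plan(N)
E
python3 -c "
from h import *
step(11)"
```

```text
['scene', 8.3167, 321.018, 0.106, 44.0, 319.84, 0.105, 136.0]
omega 1.069 theta 320.5 resid deg [-0.1  0.5 -0.  -0.2 -0.5  0.6] 12
t 8.3667 ee [0.6365 0.0088 0.2202] err mm [-2.9  1.2]
[[[10, 0.06, -0.12, 0.00, 0], [10, 0.07, -0.21, 0.00, 0], [10, 0.08, -0.30, 0.00, 0], [10, 0.08, -0.39, 0.00, 0], [10, 0.07, -0.48, 0.00, 0], [10, 0.05, -0.57, 0.00, 0], [10, 0.02, -0.66, 0.00, 0], [10, -0.01, -0.74, 0.00, 0], [10, -0.05, -0.82, 0.00, 0], [10, -0.10, -0.90, 0.00, 0], [10, -0.15, -0.97, 0.00, 0]]]
z off -0.005321914815354378
```

Request:
carry_out(increments=[[[10, 0.06, -0.12, 0, 0], [10, 0.07, -0.21, 0, 0], [10, 0.08, -0.3, 0, 0], [10, 0.08, -0.39, 0, 0], [10, 0.07, -0.48, 0, 0], [10, 0.05, -0.57, 0, 0], [10, 0.02, -0.66, 0, 0], [10, -0.01, -0.74, 0, 0], [10, -0.05, -0.82, 0, 0], [10, -0.1, -0.9, 0, 0], [10, -0.15, -0.97, 0, 0]]])

```text
time: 9.28
ee_pos: [0.6516, 0.1041, 0.2203]
tool_rot: [0.986, -0.165, -0.0, -0.0]
wrist_force: [-0.3, 0.2, -2.2]
opening: 0.0312
grip_force: 62.2
```

```bash
python3 -c "
from h import *
step(13)"
```

```text
['scene', 9.2833, 19.05, 0.106, 38.0, 19.091, 0.105, 127.0]
omega 1.013 theta 18.6 resid deg [ 0.2  0.1 -0.1  1.1 -0.4 -0.5] 14
t 9.3333 ee [0.6509 0.1059 0.2204] err mm [-1.8 -2.7]
[[[10, -0.07, -0.11, 0.00, 0], [10, -0.14, -0.17, 0.00, 0], [10, -0.21, -0.22, 0.00, 0], [10, -0.28, -0.27, 0.00, 0], [10, -0.36, -0.31, 0.00, 0], [10, -0.44, -0.34, 0.00, 0], [10, -0.52, -0.36, 0.00, 0], [10, -0.60, -0.38, 0.00, 0], [10, -0.69, -0.39, 0.00, 0], [10, -0.77, -0.40, 0.00, 0], [10, -0.85, -0.40, 0.00, 0], [10, -0.94, -0.39, 0.00, 0], [10, -1.02, -0.38, 0.00, 0]]]
z off -0.0034785419546332075
```

Dropping the last row, which is outside the ±1 range.

Request:
carry_out(increments=[[[10, -0.07, -0.11, 0, 0], [10, -0.14, -0.17, 0, 0], [10, -0.21, -0.22, 0, 0], [10, -0.28, -0.27, 0, 0], [10, -0.36, -0.31, 0, 0], [10, -0.44, -0.34, 0, 0], [10, -0.52, -0.36, 0, 0], [10, -0.6, -0.38, 0, 0], [10, -0.69, -0.39, 0, 0], [10, -0.77, -0.4, 0, 0], [10, -0.85, -0.4, 0, 0], [10, -0.94, -0.39, 0, 0]]])

```text
time: 10.33
ee_pos: [0.5751, 0.1707, 0.2203]
tool_rot: [0.986, -0.165, 0.0, 0.0]
wrist_force: [0.5, -0.5, -1.0]
opening: 0.0314
grip_force: 62.2
```

```bash
python3 -c "
from h import *
step(13)"
```

```text
['scene', 10.3333, 79.444, 0.105, 39.0, 79.736, 0.105, 108.0]
omega 0.963 theta 79.2 resid deg [-0.1  1.1  0.4  0.3 -0.2 -0.5] 8
t 10.3833 ee [0.5728 0.1711 0.2204] err mm [ 3.1 -2.9]
[[[10, -0.14, 0.01, 0.00, 0], [10, -0.22, 0.04, 0.00, 0], [10, -0.30, 0.07, 0.00, 0], [10, -0.37, 0.11, 0.00, 0], [10, -0.44, 0.15, 0.00, 0], [10, -0.51, 0.20, 0.00, 0], [10, -0.57, 0.26, 0.00, 0], [10, -0.62, 0.31, 0.00, 0], [10, -0.67, 0.38, 0.00, 0], [10, -0.72, 0.44, 0.00, 0], [10, -0.76, 0.51, 0.00, 0], [10, -0.80, 0.58, 0.00, 0], [10, -0.83, 0.65, 0.00, 0]]]
z off -0.003327791016415338
```

Request:
carry_out(increments=[[[10, -0.14, 0.01, 0, 0], [10, -0.22, 0.04, 0, 0], [10, -0.3, 0.07, 0, 0], [10, -0.37, 0.11, 0, 0], [10, -0.44, 0.15, 0, 0], [10, -0.51, 0.2, 0, 0], [10, -0.57, 0.26, 0, 0], [10, -0.62, 0.31, 0, 0], [10, -0.67, 0.38, 0, 0], [10, -0.72, 0.44, 0, 0], [10, -0.76, 0.51, 0, 0], [10, -0.8, 0.58, 0, 0], [10, -0.83, 0.65, 0, 0]]])

```text
time: 11.47
ee_pos: [0.4755, 0.1355, 0.2203]
tool_rot: [0.986, -0.165, 0.0, 0.0]
wrist_force: [0.1, -0.4, -0.8]
opening: 0.0317
grip_force: 62.2
```

```bash
python3 -c "
from h import *
step(14)"
```

```text
['scene', 11.4667, 142.257, 0.104, 42.0, 142.522, 0.105, 111.0]
omega 0.915 theta 141.8 resid deg [ 0.4  0.3  0.8  0.5 -0.4 -0.7] 8
t 11.5167 ee [0.4743 0.1345 0.2203] err mm [4.7 3.4]
[[[10, -0.06, 0.15, 0.00, 0], [10, -0.07, 0.23, 0.00, 0], [10, -0.08, 0.30, 0.00, 0], [10, -0.08, 0.38, 0.00, 0], [10, -0.07, 0.46, 0.00, 0], [10, -0.06, 0.54, 0.00, 0], [10, -0.04, 0.61, 0.00, 0], [10, -0.02, 0.69, 0.00, 0], [10, 0.01, 0.76, 0.00, 0], [10, 0.04, 0.83, 0.00, 0], [10, 0.08, 0.89, 0.00, 0], [10, 0.12, 0.95, 0.00, 0], [10, 0.16, 1.01, 0.00, 0], [10, 0.21, 1.07, 0.00, 0]]]
z off -0.004375318559362573
```

Request:
carry_out(increments=[[[10, -0.06, 0.15, 0, 0], [10, -0.07, 0.23, 0, 0], [10, -0.08, 0.31, 0, 0], [10, -0.08, 0.39, 0, 0], [10, -0.07, 0.47, 0, 0], [10, -0.06, 0.55, 0, 0], [10, -0.04, 0.63, 0, 0], [10, -0.02, 0.7, 0, 0], [10, 0.01, 0.77, 0, 0], [10, 0.04, 0.84, 0, 0], [10, 0.09, 0.91, 0, 0], [10, 0.13, 0.97, 0, 0]]])

```text
time: 12.52
ee_pos: [0.4573, 0.0392, 0.2203]
tool_rot: [0.986, -0.165, 0.0, 0.0]
wrist_force: [0.1, 0.8, -1.0]
opening: 0.0309
grip_force: 62.2
```

```bash
python3 -c "
from h import *
step(14)"
```

```text
['scene', 12.5167, 198.054, 0.103, 46.0, 198.039, 0.104, 121.0]
omega 0.875 theta 197.4 resid deg [ 0.9  0.6  0.8  0.5 -0.7 -0.7] 8
t 12.5667 ee [0.4578 0.0381 0.2203] err mm [1.6 3.7]
[[[10, 0.06, 0.11, 0.00, 0], [10, 0.12, 0.17, 0.00, 0], [10, 0.18, 0.21, 0.00, 0], [10, 0.24, 0.26, 0.00, 0], [10, 0.30, 0.30, 0.00, 0], [10, 0.37, 0.33, 0.00, 0], [10, 0.43, 0.36, 0.00, 0], [10, 0.50, 0.38, 0.00, 0], [10, 0.57, 0.40, 0.00, 0], [10, 0.64, 0.42, 0.00, 0], [10, 0.72, 0.43, 0.00, 0], [10, 0.79, 0.43, 0.00, 0], [10, 0.86, 0.43, 0.00, 0], [10, 0.93, 0.42, 0.00, 0]]]
z off -0.004006321286835479
```

Request:
carry_out(increments=[[[10, 0.06, 0.12, 0, 0], [10, 0.12, 0.18, 0, 0], [10, 0.19, 0.23, 0, 0], [10, 0.25, 0.27, 0, 0], [10, 0.31, 0.31, 0, 0], [10, 0.38, 0.34, 0, 0], [10, 0.45, 0.37, 0, 0], [10, 0.52, 0.39, 0, 0], [10, 0.59, 0.41, 0, 0], [10, 0.66, 0.42, 0, 0], [10, 0.74, 0.43, 0, 0], [10, 0.81, 0.43, 0, 0], [10, 0.88, 0.43, 0, 0], [10, 0.95, 0.42, 0, 0]]])

```text
time: 13.73
ee_pos: [0.5337, -0.0307, 0.2202]
tool_rot: [0.986, -0.165, -0.0, 0.0]
wrist_force: [-0.6, 0.9, -1.9]
opening: 0.0313
grip_force: 62.2
```

```bash
python3 -c "
from h import *
step(15)"; ls -t pics | head -1
```

```text
['scene', 13.7333, 260.043, 0.104, 48.0, 259.249, 0.104, 138.0]
omega 0.832 theta 258.9 resid deg [ 0.8  0.6  0.7  0.7 -1.1 -0.3] 8
t 13.7833 ee [ 0.5354 -0.0311  0.2203] err mm [-3.8  2.7]
[[[10, 0.14, -0.01, 0.00, 0], [10, 0.20, -0.03, 0.00, 0], [10, 0.27, -0.05, 0.00, 0], [10, 0.34, -0.09, 0.00, 0], [10, 0.40, -0.12, 0.00, 0], [10, 0.46, -0.16, 0.00, 0], [10, 0.51, -0.20, 0.00, 0], [10, 0.57, -0.25, 0.00, 0], [10, 0.62, -0.29, 0.00, 0], [10, 0.66, -0.35, 0.00, 0], [10, 0.70, -0.40, 0.00, 0], [10, 0.74, -0.46, 0.00, 0], [10, 0.78, -0.51, 0.00, 0], [10, 0.81, -0.57, 0.00, 0], [10, 0.83, -0.64, 0.00, 0]]]
z off -0.0044163997685267575
f_13.7.png
```

Request:
carry_out(increments=[[[10, 0.14, -0.01, 0, 0], [10, 0.2, -0.03, 0, 0], [10, 0.27, -0.05, 0, 0], [10, 0.34, -0.09, 0, 0], [10, 0.4, -0.12, 0, 0], [10, 0.46, -0.16, 0, 0], [10, 0.52, -0.2, 0, 0], [10, 0.57, -0.25, 0, 0], [10, 0.62, -0.3, 0, 0], [10, 0.67, -0.36, 0, 0], [10, 0.71, -0.41, 0, 0], [10, 0.75, -0.47, 0, 0], [10, 0.79, -0.53, 0, 0], [10, 0.82, -0.59, 0, 0], [10, 0.84, -0.66, 0, 0]]])

```text
time: 15.03
ee_pos: [0.6345, 0.0049, 0.2202]
tool_rot: [0.986, -0.165, -0.0, 0.0]
wrist_force: [-0.4, -1.1, -2.0]
opening: 0.0312
grip_force: 62.2
```

```bash
python3 -c "
from h import *
step(2)
p,d=env.get_image('top'); cv2.imwrite('pics/top_f.png',p[:,:,::-1])
a=cv2.imread('pics/f_15.0.png'); b=cv2.imread('pics/f_11.5.png'); 
f=lambda q:cv2.resize(q[130:300,240:420],(400,378),interpolation=2)
cv2.imwrite('pics/cmp.png',np.hstack([f(b),f(a)]))
o=env.observe(); M=R.from_quat(o['tool_rot']).as_matrix(); print(o['ee_pos'],M.T@(np.array([.4998,-.2262,.2207])-o['ee_pos']))"; ls pics
```

```text
['scene', 15.0333, 321.69, 0.105, 47.0, 320.625, 0.105, 136.0]
omega 0.783 theta 320.7 resid deg [ 0.6  0.6 -0.   0.8 -1.   0.1] 8
t 15.0833 ee [0.6352 0.0063 0.2202] err mm [-3.6 -0.5]
[[[10, 0.06, -0.10, 0.00, 0], [10, 0.07, -0.17, 0.00, 0]]]
z off -0.005195330501465423
[0.63457985 0.0056826  0.22012987] [-0.05223314  0.26307156 -0.00072579]
cmp.png
crop.png
f1.png
f_10.3.png
f_11.5.png
f_12.5.png
f_13.7.png
f_15.0.png
f_8.3.png
f_9.3.png
last_top.png
scene0.npz
scene0.png
scene1.png
top0.npz
top0.png
top1.png
top_f.png
```

View pics/cmp.png

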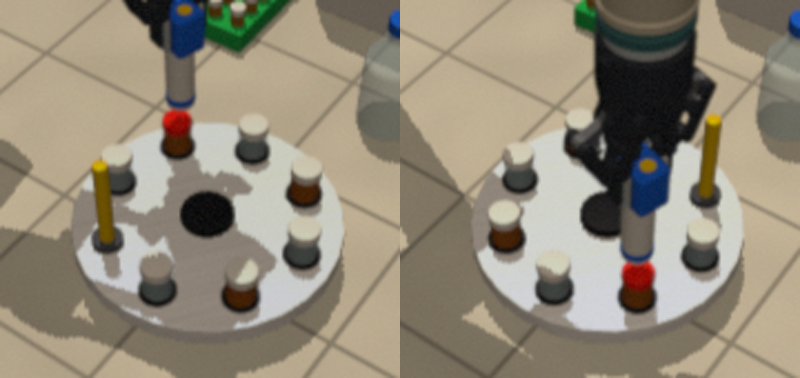

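Both crops show the blue-ringed nose directly above the red cap, at (180,100)/(177,125) and (637,250)/(638,275). The reader followed it from about 6.9 to 15 s. Now I'll take it back to the dock.

Request:
carry_out(increments=[[[10, -0.05, 0.1, -0.15, 0], [10, -0.12, 0.4, -0.3, 0], [10, -0.17, 0.7, -0.3, 0], [10, -0.2, 1, -0.3, 0]]])

```text
time: 15.47
ee_pos: [0.5819, -0.084, 0.2516]
tool_rot: [0.986, -0.164, 0.001, 0.0]
wrist_force: [-0.2, -0.9, -2.0]
opening: 0.0317
grip_force: 62.2
```

Request:
carry_out(increments=[[[10, -0.07, 0.33, 0, 0], [10, -0.14, 0.66, 0, 0], [10, -0.2, 1, 0, 0]]])

```text
time: 15.72
ee_pos: [0.5296, -0.1724, 0.2505]
tool_rot: [0.986, -0.165, -0.0, 0.0]
wrist_force: [0.9, -1.2, -1.1]
opening: 0.0314
grip_force: 62.2
```

Request:
carry_out(increments=[[[10, -0.04, 0.25, 0, 0], [10, -0.08, 0.45, 0, 0], [10, -0.12, 0.58, 0, 0], [10, -0.12, 0.63, 0, 0], [10, -0.12, 0.63, 0, 0], [10, -0.12, 0.63, 0, 0], [10, -0.12, 0.63, 0, 0], [10, -0.12, 0.63, 0, 0]]])

```text
time: 16.38
ee_pos: [0.4997, -0.2261, 0.2503]
tool_rot: [0.986, -0.164, 0.0, -0.0]
wrist_force: [0.1, 0.0, -1.2]
opening: 0.0312
grip_force: 62.2
```

```bash
python3 -c "
from h import *
o=env.observe(); M=R.from_quat(o['tool_rot']).as_matrix(); print(o['time'],o['ee_pos'],M.T@(np.array([.4997,-.2260,.1062])-o['ee_pos']))
p,d=env.get_image('scene'); q=cv2.resize(p[200:360,150:310,::-1],(600,600),interpolation=2); cv2.imwrite('pics/dock.png',q)"
```

```text
16.3833 [ 0.49973065 -0.22611969  0.25026351] [-7.28425729e-05 -3.24326497e-05  1.44063545e-01]
```

View pics/dock.png

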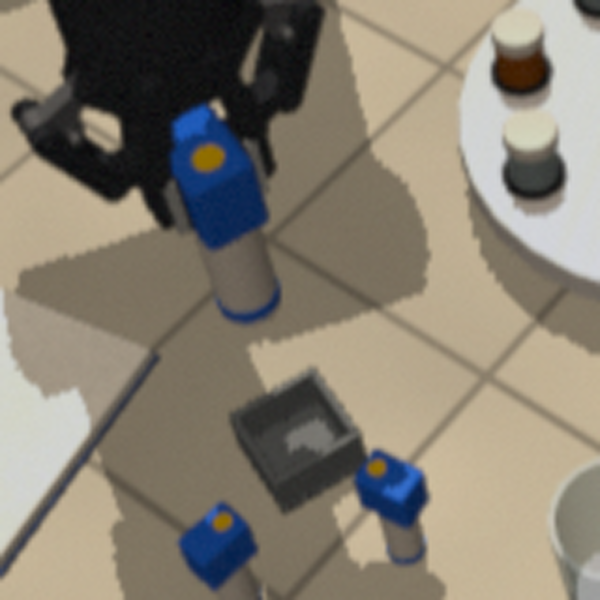

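The reader hangs upright at (245,300), over the empty dock at (295,435). I'll lower it straight down.

Request:
carry_out(increments=[[[10, 0, 0, 0.2, 0], [10, 0, 0, 0.45, 0], [10, 0, 0, 0.7, 0], [10, 0, 0, 0.9, 0], [10, 0, 0, 1, 0], [10, 0, 0, 1, 0]]])

```text
time: 16.93
ee_pos: [0.498, -0.2258, 0.1479]
tool_rot: [0.986, -0.165, -0.002, -0.001]
wrist_force: [0.2, -0.1, -0.9]
opening: 0.0312
grip_force: 62.2
```

Request:
carry_out(increments=[[[10, 0, 0, 0.1, 0], [10, 0, 0, 0.2, 0], [10, 0, 0, 0.3, 0], [10, 0, 0, 0.37, 0], [10, 0, 0, 0.41, 0], [10, 0, 0, 0.43, 0], [10, 0, 0, 0.43, 0], [10, 0, 0, 0.43, 0]]])

```text
time: 17.6
ee_pos: [0.4994, -0.2274, 0.1075]
tool_rot: [0.986, -0.165, 0.0, 0.0]
wrist_force: [0.6, -0.1, -2.1]
opening: 0.0316
grip_force: 62.2
```

Request:
carry_out(increments=[[[10, 0, 0, 0.01, 0], [10, 0, 0, 0.015, 0], [10, 0, 0, 0.015, 0], [10, 0, 0, 0.015, 0], [36, 0, 0, 0.015, 0], [42, 0, 0, 0.015, 0], [50, 0, 0, 0.015, 0], [60, 0, 0, 0.015, 0], [60, 0, 0, 0.015, 0], [60, 0, 0, 0.015, 0], [60, 0, 0, 0.015, 0]]])

```text
time: 18.52
ee_pos: [0.4992, -0.2272, 0.1058]
tool_rot: [0.986, -0.165, 0.0, 0.0]
wrist_force: [-1.4, 0.7, 0.1]
opening: 0.0599
grip_force: 0.0
```

Request:
carry_out(increments=[[[60, 0, 0, -0.1, 0], [60, 0, 0, -0.3, 0], [60, 0, 0, -0.6, 0], [60, 0, 0, -0.85, 0], [60, 0, 0, -1, 0], [60, 0, 0, -1, 0]]])

```text
time: 19.02
ee_pos: [0.5013, -0.2285, 0.2105]
tool_rot: [0.986, -0.165, 0.004, 0.002]
wrist_force: [0.5, 0.4, 1.6]
opening: 0.0601
grip_force: 0.0
```

```bash
python3 -c "
from h import *
p,d=env.get_image('scene'); P=cloud('scene',d)
m=(P[...,2]>.12)&(P[...,2]<.14)&(abs(P[...,0]-.5)<.05)&(abs(P[...,1]+.22)<.05); q=P[m]; print(len(q),q.mean(0),cv2.minAreaRect((q[:,:2]*1000).astype(np.float32)))
print(env.observe()['time'],env.observe()['ee_pos'])
cv2.imwrite('pics/end.png',p[:,:,::-1])"
```

```text
385 [ 0.50511134 -0.22848298  0.12890676] ((503.005859375, -226.65682983398438), (32.316951751708984, 46.85779571533203), 70.57415771484375)
19.0667 [ 0.50023205 -0.22783427  0.20825365]
```

View pics/end.png

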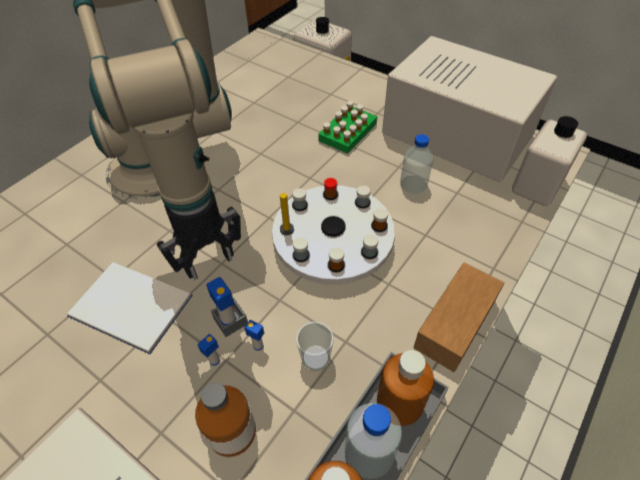

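The reader stands upright in its dock at (222,300) with its top at 0.129 m, the same as at the start. The gripper is clear, and the bottles and beaker haven't moved.

```bash
python3 -c "
from station import env
print(env.job_done())"
```

```text
the job is handed in; nothing more can be done
None
```

I handed the job in at about 19 s; no verdict came back. By my measurements the carousel was turning at about 1.2 to 0.8 rad/s while the reader stayed within about 6 mm of the red cap for about 8 s, and the reader now stands upright and released in its dock, with the bottles and beaker undisturbed in the last picture.

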